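# Fit the cooker knob and hold it pressed

## Robot

A 6-joint arm with a two-finger parallel gripper is mounted at the origin on a cart in front of the work surface, level with it; the furniture and walls round the work are solid. World frame = base frame: x ahead of the robot, y to its left, z up, the work surface at z = 0. Lengths are in m, angles in rad, forces in N, time in s.
With the tool pointing down it reaches from about 0.375 to 0.9 m from the base axis. Payload 3.1 kg.
Tool frame: the origin (TCP) lies at the very end of the fingers, on their centre line; the grasp point (between the pads) lies 19 mm behind it; x points along the fingers, y is the direction in which the jaws open and shut, and the axes are right-handed (so a half turn about x gives the same grasp; the last joint's range is limited). The gripper opens to 87 mm and grips with 3 to 60 N. Pads are 19 mm wide; open, the fingers measure 117 mm over their backs; the gripper's body (75 mm by 190 mm) begins 51 mm behind the grasp point.
Start: joints at [-1.284, 0.527, 1.433, -0, 1.181, -0.178], TCP at [0.28, -0.559, 0.223] pointing down, gripper open.
Joint ranges: [-3.08, 3.08], [-0.75, 2.2], [0.22, 2.44], [-1.43, 4.57], [0, 2.65], [-2.85, 2.85]. Speed limits (rad/s): [2.79, 2.79, 3.14, 3.14, 3.14, 3.14].

## Interface

Orientations are given as a unit quaternion [x, y, z, w].
In Python, from rig import robot gives the robot as it stands.
- The arm moves only by the tool carry_out, never from a script. Its argument "commands" is a list that holds one entry, the list of rows, each a list of 5 numbers: the opening, from 0 (shut) to 1 (fully open), then the shift along the tool's x, y, z in mm, then the turn about the tool's x in degrees. In form: [[[hand, x, y, z, twist], ...]]. A call has 1 to 8 rows; each row shifts and turns the pose as measured when the row begins, along the tool's axes as they then stand; what a row does not reach is not made up. A row lasts 1/12 s, in which the tool goes at most 41.7 mm and 7.16 degrees, less where a joint would pass 70% of its speed; a pose out of reach is approached as far as the arm can. A call with a gripper value outside its range is refused whole. The fingers move at their own pace and stop on an object; "force" is the grip in N (left out, the last holds). Time passes only in rows, so rows that do not move let the fingers close. It gives the time, the measured TCP pose, the force and the opening at its end, in the units of the state.
- robot.get_obs(): the state, without advancing time (a new reading comes with each control period).
- robot.camera(name): name is "scene" or "top"; returns the picture (400x640x3 uint8, red, green, blue); there is no depth.
- robot.camera_model(name): a dict with "fx", "fy", "cx", "cy" (pixels), "R" (3x3) and "t" (3): a world point X has camera coordinates R X + t. Camera axes: x right, y down, z forward; pixel columns grow to the right and rows downward; lengths in m; the calibration is good to about 2 mm. A picture is of the moment at which its call begins. camera_model takes no time and is no camera call.
- robot.hand_in(): hands the job in, once; it reports no verdict.
The state is a dict: "time": time; "q": joint angles; "joint_velocities": joint speeds; "joint_torque": joint torques, N m; "position": TCP position; "tool_rot": TCP orientation; "ft_force": force on the tool from outside, world axes, zero at the start; "moment": the same for the moment, N m; "grip_width": finger opening in m.
Only numpy, scipy, OpenCV 4.12 (cv2) and the standard library are available. Lean on these libraries where they do the work, as an engineer would, in place of code of your own. Each camera call takes 0.05 s, during which the arm holds its last target. There are 200 camera calls.

## Task

The two valve spindles of the gas hob are bare and only one knob is to hand. Take the knob from the worktop, turn it so its bore matches the D-shaped spindle of the burner that has the pan on it, put it fully home on that spindle, and keep pressing so that the spindle is pushed well down against its spring, as when lighting the burner. Finish while still holding the knob pressed in, with the pan left on its burner, the other spindle not pressed and everything else left alone.

Things in the scene. Friction and masses are not known exactly. Their poses are not given: they have to be found in the camera images.
- knob: Black cooker knob, upright on the worktop, bore down: round skirt 48 mm wide, 7 mm high; grip bar 24 mm wide (its y), 44 mm long (its x), rising over the axis to 40 mm; pointer nose 10 mm wide, 22 mm high, reaching from the bar's +x end to 34 mm from the axis. About 80 g. Origin: on the axis at the underside; z up, x towards the pointer.
- knob_bore (a point): Closed end of the D bore, on the axis 16 mm above the knob's underside; it rests on the spindle's top when home. Axes as the knob's. The bore opens below; its flat is on the pointer (+x) side, 3.4 mm from the axis; about 0.9 mm play all round. The knob goes on only with its pointer turned the way the spindle's flat faces, within about 0.15 rad, and then slides on freely.
- knob_pointer (a point): Point 20 mm from the knob's axis in the direction of the pointer, 16 mm above the underside.
- spindle_left_tip (a point): Centre of the top end of the bare brass spindle of the left burner (+y side), about 80 mm above the worktop: upright D shaft, 16 mm diameter, one flat 2.5 mm from the axis, standing 26 mm above a 54 mm bezel; the last 2 mm taper by 1.2 mm all round. x axis: level, out through the flat; z up. It does not rotate, it only sinks on its spring.
- spindle_right_tip (a point): Centre of the top end of the bare brass spindle of the right burner (-y side), about 80 mm above the worktop: upright D shaft, 16 mm diameter, one flat 2.5 mm from the axis, standing 26 mm above a 54 mm bezel; the last 2 mm taper by 1.2 mm all round. x axis: level, out through the flat; z up. It does not rotate, it only sinks on its spring.
- spindle_left_flat (a point): Point 20 mm from the left spindle's axis in the direction its flat faces, at the height of its top end.
- spindle_right_flat (a point): Point 20 mm from the right spindle's axis in the direction its flat faces, at the height of its top end.
- spindle_left (a joint): How far the left spindle is pressed down, 0 to 0.007 m. It springs back; the spring needs about 4 N to start and 9.6 N at the stop (0.8 N per mm).
- spindle_right (a joint): The same for the right spindle.
- pan: Small steel pan, 112 mm across the rim, 55 mm high, two ear handles, standing on one of the hob's two burners (left or right, different each time). Origin: centre of its underside, 75 mm above the worktop; z up.
- burner_left (a point): Centre of the left burner's pan support, at its top, 75 mm above the worktop. The spindle in front of it (165 mm nearer the robot) is the left one.
- burner_right (a point): Centre of the right burner's pan support, likewise; the spindle in front of it is the right one.
- hob: Steel two-burner gas hob fixed on the worktop, 300 mm deep (x) by 380 mm wide (y), deck 50 mm high, spindles along its front edge. Origin: centre of its underside; x points away from the robot.
- simmer_ring: Flat dark steel ring, 104 mm across and 5 mm thick, lying on the other burner; not needed. Origin: centre of its underside.
- mug: Cream mug standing upside down on a coaster at the back right, 71 mm across, 85 mm high; a bystander. Origin: underside.
- sugar_jar: Glass jar with cork lid, 75 mm across, 110 mm high, at the right; a bystander. Origin: centre of underside.
- tumbler: Drinking glass, 69 mm across, 104 mm high, at the back beside the kitchen roll; a bystander. Origin: centre of underside.
Things that resemble listed ones, but are neither listed nor needed, are in the scene too. What is shaped like the knob but orange or pink is not meant.

How it is judged:
By the outcome, as a careful person would: the job done as asked, in the order asked, and still so for the second after the job is handed in, while the arm keeps its last pose, push and grip.
It also fails if it takes over 38 s, if anything falls off the work surface, if the arm or the gripper's body presses on something with over 40 N, if the wrist force passes 120 N, or if a joint passes its speed limit or range.

## Working session

There is one attempt and no reset: what is moved stays moved. The work goes in short steps, Python scripts to look and compute and a tool call to move; the robot and the scene stay as the last step left them, time stands still between calls to the robot, and variables do not carry over. Pictures are saved under pics/ and viewed, on a budget of 10 in all, crops included, one or two more only if the job needs it, and the job is handed in when it is done.

Besides the shell and the picture viewer there is one more tool, called as name([rows], argument=value, ...), one row to a line, values as JSON. carry_out: Moves the arm, as the interface text tells. Its arguments: {"type":"object","properties":{"commands":{"type":"array"},"force":{"type":"number"}},"required":["commands"]}

```bash
mkdir -p pics; ls; python3 - <<'E'
from rig import robot
import cv2
for n in("scene","top"):
    im=robot.camera(n); cv2.imwrite(f"pics/{n}0.png",im[:,:,::-1]); m=robot.camera_model(n); print(n,m)
o=robot.get_obs();print(o)
E
```

```text
pics
scene {'fx': 490.55360731844377, 'fy': 490.55360731844377, 'cx': 320.97480458261936, 'cy': 199.5223640694662, 'R': array([[ 0.83694614, -0.54659926,  0.0273935 ],
       [-0.18918935, -0.33592631, -0.92269221],
       [ 0.51354507,  0.76706112, -0.38456299]]), 't': array([-0.54030667,  0.15015136,  1.11914142])}
top {'fx': 368.7832681428186, 'fy': 368.7832681428186, 'cx': 311.75272943168903, 'cy': 202.28855156067644, 'R': array([[-0.00539122, -0.99956605, -0.02895932],
       [-0.99618723,  0.00789018, -0.08688355],
       [ 0.08707434,  0.02838049, -0.99579747]]), 't': array([-0.08160216,  0.620754  ,  1.09458341])}
{'time': 0.1, 'q': array([-1.28448048e+00,  5.28357314e-01,  1.43378212e+00, -3.40345644e-05,
        1.18141163e+00, -1.78469606e-01]), 'joint_velocities': array([ 4.35885110e-04, -1.98827388e-03, -3.94365584e-03,  3.91547032e-04,
       -1.11369418e-03,  5.52975690e-06]), 'joint_torque': array([-3.75747650e-04, -4.40985668e+01, -1.77150983e+01,  6.35054684e-02,
        5.33600163e-02, -4.21311336e-05]), 'position': array([ 0.2799872 , -0.55802987,  0.22167673]), 'tool_rot': array([-0.68804861, -0.16354652,  0.68814547, -0.16216493]), 'ft_force': array([-0.52761398, -0.43650593, -0.26676625]), 'moment': array([ 0.03401977, -0.01761333,  0.00591097]), 'grip_width': 0.087161479575465}
```

View pics/scene0.png

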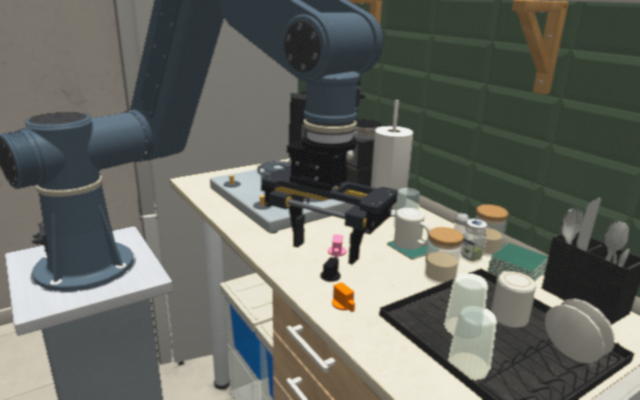

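View pics/top0.png

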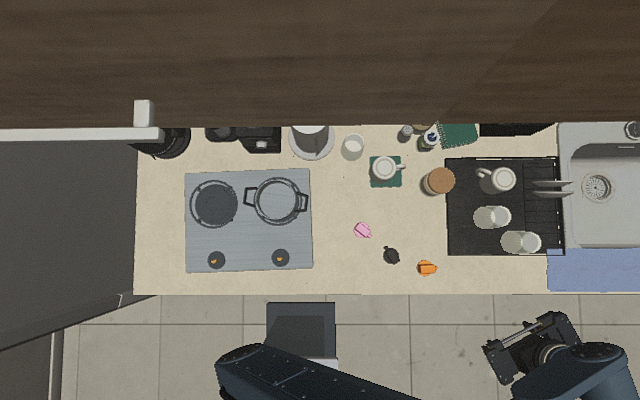

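The top view shows three knob shapes: pink (362,230), orange (427,268) and black (391,256). The black one is the knob meant. The pan is at (278,200) on the right burner and the simmer ring is on the left, so the target is the right spindle at (281,258). I'll confirm this in an enlarged crop.

```bash
cat > h.py <<'E'
from rig import robot
import numpy as np, cv2
from scipy.spatial.transform import Rotation as Ro
def ray(n,u,v):
    m=robot.camera_model(n); R,t=np.array(m["R"]),np.array(m["t"])
    d=R.T@np.array([(u-m["cx"])/m["fx"],(v-m["cy"])/m["fy"],1]); return -R.T@t,d
def onz(n,u,v,z):
    c,d=ray(n,u,v); return c+d*(z-c[2])/d[2]
def px(n,X):
    m=robot.camera_model(n); p=np.array(m["R"])@X+m["t"]; return np.array([m["fx"]*p[0]/p[2]+m["cx"],m["fy"]*p[1]/p[2]+m["cy"]])
def tri(a,b):
    (c,d),(e,f)=a,b; s=np.linalg.lstsq(np.c_[d,-f],e-c,rcond=None)[0]
    p,q=c+s[0]*d,e+s[1]*f; return (p+q)/2,np.linalg.norm(p-q)
def crop(im,u,v,w,h,k): return cv2.resize(im[v-h:v+h,u-w:u+w],None,fx=k,fy=k,interpolation=cv2.INTER_CUBIC)
E
python3 - <<'E'
from h import *
t=cv2.imread("pics/top0.png");s=cv2.imread("pics/scene0.png")
A=np.hstack([crop(t,391,256,20,15,10),crop(t,281,258,20,15,10)])
B=np.hstack([crop(s,331,268,20,15,10),crop(s,262,203,20,15,10)])
cv2.imwrite("pics/c1.png",np.vstack([A,B]))
for u,v,z in((391,256,0.02),(281,258,.08),(217,260,.08),(278,200,.13)): print(onz("top",u,v,z))
# brass blobs, hsv
hsv=cv2.cvtColor(t,cv2.COLOR_BGR2HSV)
m=cv2.inRange(hsv,(8,90,60),(30,255,255)); n,l,st,c=cv2.connectedComponentsWithStats(m)
for i in range(1,n):
    if st[i,4]>4: print(st[i],c[i])
g=t[240:272,375:407].max(2)<70; n,l,st,c=cv2.connectedComponentsWithStats(g.astype(np.uint8)); print(st,c+[375,240])
E
```

```text
[ 0.45723029 -0.32230959  0.02      ]
[0.45622506 0.00157244 0.08      ]
[0.45119051 0.18594611 0.08      ]
[0.61817633 0.00457387 0.13      ]
[141   0   2   6   6] [141.33333333   2.5       ]
[240   0   2   3   5] [240.6   0.8]
[266   0   5   4   9] [267.55555556   1.44444444]
[272   0   6   6  13] [274.84615385   2.23076923]
[286   0   5   4   7] [288.           1.14285714]
[292   0   4   4   7] [293.57142857   1.28571429]
[337   1   5   2   5] [339.    1.4]
[382   1   4   3   5] [383.8   2. ]
[420   0   4   4   6] [421.5          1.16666667]
[  451     0   189   123 10207] [567.09973548  64.31546978]
[18  2  4  4  6] [19.5         3.66666667]
[176   2   4   3   5] [177.8   2.6]
[173   2  13  13  28] [179.53571429   9.14285714]
[189   3   3   5   6] [189.83333333   5.        ]
[209   2   4   3   5] [210.4   2.6]
[194   5   4   4   5] [195.2   6.6]
[250   4   5   3   7] [252.28571429   5.14285714]
[336   4   4   3   5] [337.6   4.8]
[476   4   4   8   8] [477.125   7.5  ]
[68  7  3  6  7] [69.          9.42857143]
[111   7   6   5  10] [113.7   9.5]
[127   7   7   3   9] [129.666666
[... 11125 characters left out ...]
  6] [449.66666667 116.83333333]
[485 114   5   9  20] [487.25 118.2 ]
[602 117   3   4   6] [603.16666667 118.16666667]
[513 118  15   5  26] [519.65384615 120.57692308]
[440 121   3   2   5] [441.2 121.6]
[466 121   5   2   6] [468.         121.66666667]
[112 123   6   4   7] [114.71428571 124.71428571]
[422 123   9   3  12] [426.5        124.08333333]
[428 167  27  26 540] [440.91851852 179.94814815]
[277 257   6   4  21] [279.38095238 258.33333333]
[211 259   8   5  25] [214.28 260.88]
[417 260  21  16 234] [425.83333333 267.73931624]
[541 322   2   4   6] [541.33333333 323.83333333]
[[  0   0  32  32 855]
 [  9   6  16  18 169]] [[390.45146199 255.55789474]
 [390.74556213 255.20710059]]
```

View pics/c1.png

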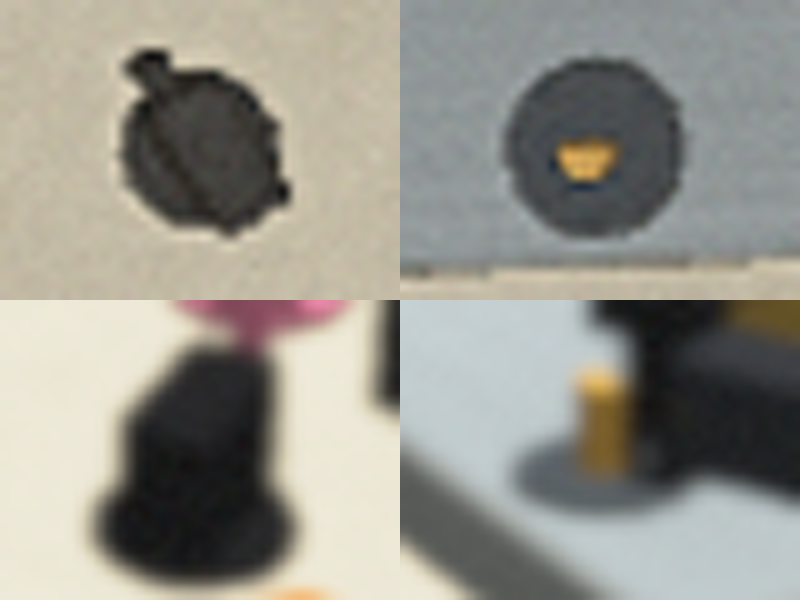

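The crop confirms both. The black knob's skirt is centred near (391,256) with its pointer to the upper left, about 30° from +x. The right spindle is a brass D at (279,258) whose long flat edge faces image-up, roughly +x. Next I'll fit the centres and angles and work out the tool moves.

```bash
cat >> h.py <<'E'
def avg(n,k=8): return np.mean([robot.camera(n).astype(float) for _ in range(k)],0)
def circ(P,r):
    from scipy.optimize import least_squares
    f=lambda c:np.hypot(*(P-c).T)-r
    s=least_squares(f,np.median(P,0),loss="soft_l1",f_scale=5e-4); return s.x,np.median(abs(s.fun))
def cont(gray,u,v,w,thr,k=8):
    c=cv2.resize(gray[v-w:v+w,u-w:u+w].astype(np.float32),None,fx=k,fy=k,interpolation=cv2.INTER_CUBIC)
    cs,_=cv2.findContours((c<thr).astype(np.uint8),cv2.RETR_EXTERNAL,cv2.CHAIN_APPROX_NONE)
    p=max(cs,key=cv2.contourArea)[:,0].astype(float); return (p+.5)/k-.5+[u-w,v-w]
def tool():
    o=robot.get_obs(); R=Ro.from_quat(o["tool_rot"]).as_matrix(); return o,R
E
python3 - <<'E'
from h import *
I=avg("top"); np.save("top.npy",I); g=I.mean(2)
P=cont(g,391,256,15,110); W=np.array([onz("top",u,v,.0035)[:2] for u,v in P])
print("knob",circ(W,.024))
k=circ(W,.024)[0]; d=np.hypot(*(W-k).T); j=np.argsort(-d)[:6]; print("far pts",P[j],[ (onz("top",*p,.02)[:2]-k) for p in P[j][:3]])
for u,v in((281,257),(216,259)):
    # bezel is darker than the hob; brass blob by red-blue
    b=cont(I[:,:,2],u,v,14,110); W=np.array([onz("top",p,q,.054)[:2] for p,q in b]); c,e=circ(W,.027)
    br=(I[:,:,0]-I[:,:,2]); w=10
    q=cont(-br,u,v,w,-50); Q=np.array([onz("top",p,s,.08)[:2] for p,s in q])
    a=cv2.minAreaRect((Q*1e5).astype(np.float32)); M=Q.mean(0)
    print("bezel",c,e,"brass",M-c,"rect",a[0],a[1],a[2], "hull")
    B=br[v-w:v+w,u-w:u+w].clip(20,None)-20; yy,xx=np.mgrid[v-w:v+w,u-w:u+w]
    mx,my=(B*xx).sum()/B.sum(),(B*yy).sum()/B.sum(); C=np.array([[(B*(xx-mx)**2).sum(),(B*(xx-mx)*(yy-my)).sum()],[0,(B*(yy-my)**2).sum()]])/B.sum();C[1,0]=C[0,1]
    ev,V=np.linalg.eigh(C);print("mom",mx,my,onz("top",mx,my,.08),ev,V[:,1])
    print(np.round(br[v-5:v+7,u-9:u+8]).astype(int))
o,R=tool(); print(o["position"],R.round(3),o["q"][5])
E
```

```text
knob (array([ 0.45805673, -0.32437382]), np.float64(0.0008530075483612915))
far pts [[384.3125 245.8125]
 [384.5625 245.6875]
 [384.1875 245.9375]
 [384.8125 245.5625]
 [384.0625 246.0625]
 [384.4375 245.8125]] [array([0.02959876, 0.02132382]), array([0.02996868, 0.02056789]), array([0.02922717, 0.02170595])]
bezel [0.45679708 0.00716034] 0.0009210886369181055 brass [-0.00156509 -0.00040947] rect (45465.1484375, 660.3824462890625) (1614.7822265625, 1062.396240234375) 89.80641174316406 hull
mom 279.1549861843758 258.4811186469061 [0.45488067 0.00686149 0.08      ] [0.96586733 1.98662474] [-0.99802368  0.06283902]
[[ -7  -4  -6  -7  -6  -5  -6  -7  -5  -6  -4  -7  -6  -6  -7  -5  -5]
 [ -4  -6  -7  -7  -6  -5  -6  -5  -6  -6  -5  -7  -4  -5  -6  -2  -3]
 [ -4  -6  -6  -6  -5  -6  -4  -7  -8  -8  -7  -8  -6  -5  -6  -6  -2]
 [ -5  -6  -6  -5  -6  -8 -10  -8  -7 -10  -8  -6  -6  -5  -6  -6  -3]
 [ -6  -7  -7  -8  -7  -4  -7   4  14  -2  -4  -6  -7  -5  -5  -7  -4]
 [ -6  -8  -6  -9   6  62  68  71  78  62  43   1  -8  -6  -6  -8  -4]
 [ -6  -7  -7 -10  17 115 121 116 116 112  58  -3  -8 
[... 964 characters left out ...]
 [ -4  -5  -6  -6  -6  -8 -11 -13  -3  -2  10   2  -7  -7  -4  -4  -6]
 [ -5  -5  -6  -8 -12 -14   9  35  68  54  53  34   0  -7  -5  -7  -6]
 [ -3  -5  -7 -13  29  41  93 115 124  69  44  35   0  -8  -6  -5  -7]
 [ -4  -4  -8 -15 120 128 117 118 110  58  40   9  -6  -7  -6  -6  -6]
 [ -4  -4  -9 -16  65 106 112 111  85  41  15  -5  -7  -6  -6  -6  -6]
 [ -8  -6  -6  -9 -20  38  68  30   7 -10 -11  -9  -7  -5  -6  -5  -4]
 [ -7  -5  -5  -7 -11 -13 -16 -14 -11  -8  -8  -7  -6  -6  -5  -4   0]
 [ -6  -6  -4  -5  -6  -6  -7  -6  -5  -6  -6  -7  -6  -6  -6  -3  -4]]
[ 0.28015907 -0.5586327   0.22249262] [[-0.     0.448 -0.894]
 [ 0.    -0.894 -0.448]
 [-1.    -0.    -0.   ]] -0.17846913525453584
```

carry_out([
  [[1, 9, -16, -33, 0], [1, 9, -16, -33, 0], [1, 9, -16, -33, 0], [1, 9, -16, -33, 0], [1, 9, -16, -33, 0], [1, 9, -16, -33, 0], [1, 9, -16, -33, 0], [1, 9, -16, -33, -4.4]],
], force=45)

```text
time: 1.17
position: [0.4632, -0.3314, 0.1495]
tool_rot: [0.683, 0.178, -0.683, 0.19]
ft_force: [-0.3, -0.8, 0.5]
grip_width: 0.0869
```

```bash
cat >> h.py <<'E'
def go(T,yaw):
    o,R=tool(); d=R.T@(np.array(T)-o["position"])*1e3
    z=R[:,2]; y=np.arctan2(z[1],z[0]); tw=-np.degrees((yaw-y+np.pi)%(2*np.pi)-np.pi)
    print("t",o["time"],"pos",o["position"].round(4),"tilt",R[:,0].round(3),"yaw-pi",round((y-np.pi+np.pi)%(2*np.pi)-np.pi,3),"q6",o["q"][5].round(2),"F",o["ft_force"].round(1),"M",o["moment"].round(2),"w",o["grip_width"].round(4)); print("need mm",d.round(1),"twist",tw.round(1))
E
python3 - <<'E'
from h import *
go([.458,-.324,.011],np.pi+.54)
I=np.load("top.npy")
# right spindle: scene view now arm has moved
s=avg("scene",4); np.save("scene.npy",s)
t=cv2.cvtColor(I.astype(np.uint8),cv2.COLOR_RGB2BGR); s=cv2.cvtColor(s.astype(np.uint8),cv2.COLOR_RGB2BGR)
u,v=px("scene",np.array([.457,.007,.07])).round().astype(int);print(u,v)
cv2.imwrite("pics/c2.png",np.hstack([crop(s,u,v,16,16,22),crop(t,280,258,10,16,22)])) 
E
```

```text
Traceback (most recent call last):
  File "h.py", line 29, in go
    print("t",o["time"],"pos",o["position"].round(4),"tilt",R[:,0].round(3),"yaw-pi",round((y-np.pi+np.pi)%(2*np.pi)-np.pi,3),"q6",o["q"][5].round(2),"F",o["ft_force"].round(1),"M",o["moment"].round(2),"w",o["grip_width"].round(4)); print("need mm",d.round(1),"twist",tw.round(1))
                                                                                                                                                                                                              ^^^^^^^^^^^^^^^^^^^^^
AttributeError: 'float' object has no attribute 'round'
```

```bash
sed -i 's/o\["grip_width"\].round(4)/round(o["grip_width"],4)/; s/round((y-np.pi+np.pi)%(2\*np.pi)-np.pi,3)/round(y%(2*np.pi)-np.pi,3)/' h.py
python3 - <<'E'
from h import *
go([.458,-.324,.011],np.pi+.54)
I=np.load("top.npy")
s=avg("scene",4); np.save("scene.npy",s)
t=cv2.cvtColor(I.astype(np.uint8),cv2.COLOR_RGB2BGR); s=cv2.cvtColor(s.astype(np.uint8),cv2.COLOR_RGB2BGR)
u,v=px("scene",np.array([.457,.007,.07])).round().astype(int);print(u,v)
k=px("scene",np.array([.458,-.324,.02])).round().astype(int);print(k)
cv2.imwrite("pics/c2.png",np.hstack([crop(s,u,v,16,16,12),crop(s,k[0],k[1],32,32,6)]))
E
```

```text
t 1.1667 pos [ 0.4632 -0.3314  0.1495] tilt [ 0.005 -0.017 -1.   ] yaw-pi 0.527 q6 0.24 F [-0.3 -0.8  0.5] M [0.01 0.03 0.01] w 0.0869
need mm [ 1.383e+02 -1.150e+01  1.000e-01] twist -0.8
262 198
[330 268]
```

View pics/c2.png

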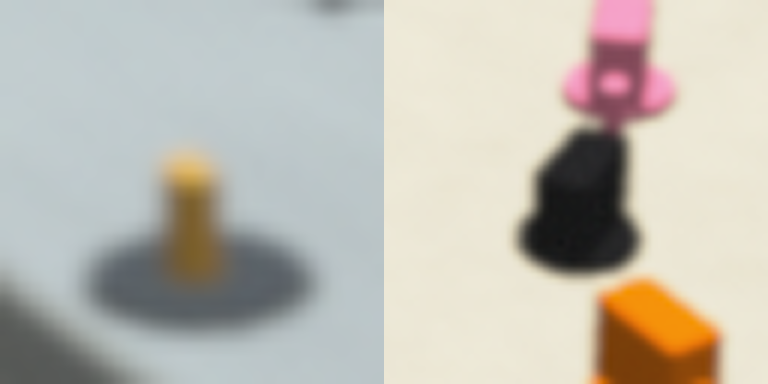

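carry_out([
  [[1, 10, -11, 0, -0.8], [1, 30, 0, 0, 0], [1, 30, 0, 0, 0], [1, 0, 0, 0, 0]],
])

```text
time: 1.7
position: [0.4589, -0.3323, 0.0822]
tool_rot: [0.683, 0.176, -0.68, 0.199]
ft_force: [-0.8, 1.5, -0.1]
grip_width: 0.0875
```

```bash
python3 - <<'E'
from h import *
go([.458,-.324,.011],np.pi+.54)
print("skirt obs 330.3,275.2 pred",px("scene",np.array([.458,-.324,.0035])),"bezel obs 262.4,205.5 pred",px("scene",np.array([.457,.007,.054])))
s=np.load("scene.npy")
b=cont(s[:,:,2],262,204,13,110);print(len(b));e=cv2.fitEllipse(cv2.convexHull(b.astype(np.float32)));print(e)
W=np.array([onz("scene",p,q,.054)[:2] for p,q in b]); print("bezel scene",circ(W,.027))
b=cont(s.mean(2),330,272,14,110); b=b[b[:,1]>274]; W=np.array([onz("scene",p,q,.002)[:2] for p,q in b]); print("skirt scene",circ(W,.024))
print(np.round(s[:,:,0]-s[:,:,2])[192:208,256:270].astype(int))
I=np.load("top.npy");br=(I[:,:,0]-I[:,:,2])
for u,v in((279,258),(214,260)):
    q=cont(-br,u,v,9,-88); Q=np.array([onz("top",p,s_,.08)[:2] for p,s_ in q]); r=cv2.minAreaRect((Q*1e5).astype(np.float32))
    print(np.array(r[0])/1e5,np.array(r[1])/1e5,r[2],Q.mean(0))
E
```

```text
t 1.7 pos [ 0.4589 -0.3323  0.0822] tilt [ 0.013 -0.029 -0.999] yaw-pi 0.537 q6 0.23 F [-0.8  1.5 -0.1] M [ 0.07  0.08 -0.03] w 0.0875
need mm [70.9 -9.8 -3.7] twist -0.2
skirt obs 330.3,275.2 pred [329.95054851 274.6344617 ] bezel obs 262.4,205.5 pred [262.27070685 203.74274529]
333
((260.6170654296875, 202.05262756347656), (12.346009254455566, 19.742368698120117), 100.61660766601562)
bezel scene (array([0.45544524, 0.00596222]), np.float64(0.005207191255796929))
skirt scene (array([ 0.45823911, -0.32381642]), np.float64(0.0006011424556779232))
[[-14 -13 -13 -13 -12 -12 -12 -13 -13 -13 -14 -14 -13 -13]
 [-14 -14 -13 -11  -8  -4  -5 -10 -12 -12 -14 -13 -12 -13]
 [-13 -12  -9   2  18  29  22   5  -8 -12 -13 -13 -12 -14]
 [-13 -11  -2  25  62  81  69  35   4 -10 -12 -13 -14 -13]
 [-12 -12  -1  32  84 116 106  61  17  -6 -12 -13 -14 -13]
 [-13 -12  -5  19  62  99  96  57  16  -6 -12 -13 -12 -14]
 [-12 -12  -7   8  40  75  77  46  12  -7 -12 -13 -14 -14]
 [-13 -12  -8   7  36  70  73  43  11  -7 -12 -13 -13 -13]
 [-13 -11  -8   8  38  70  74  45  12  -6 -12 -14 -13 -13]
 [-12 -11  -6  12  42  70  75  52  19  -4 -12 -12 -12 -12]
 [-12 -11  -4  16  46  72  78  60  26  -1 -11 -12 -13 -13]
 [-13 -12  -4  16  46  70  76  62  30   2 -11 -13 -13 -13]
 [-13 -12  -6  12  38  57  63  52  26   1 -10 -13 -13 -13]
 [-13 -12  -9   2  17  28  32  25  10  -4 -11 -13 -14 -13]
 [-11 -12 -12  -9  -4   0   2  -1  -5 -11 -14 -13 -11 -10]
 [ -9 -11 -11 -11 -10 -10 -11 -10 -10 -12 -11 -11 -10  -9]]
[0.4542982  0.00713386] [0.01362828 0.00849852] 89.80641174316406 [0.45482733 0.00718757]
[0.44786664 0.19633049] [0.00782059 0.01463011] 18.05362319946289 [0.44841505 0.19638727]
```

carry_out([
  [[1, 8, -5, -2, 0], [1, 10, -5, -2, 0], [1, 12, 0, 0, 0], [1, 10, 0, 0, 0], [1, 8, 0, 0, 0], [1, 0, 0, 0, 0]],
])

```text
time: 2.2
position: [0.4583, -0.3312, 0.0356]
tool_rot: [0.686, 0.17, -0.679, 0.199]
ft_force: [0.5, 0.8, 0.3]
grip_width: 0.0869
```

```bash
python3 -c "
from h import *
go([.458,-.324,.012],np.pi+.54)"
```

```text
t 2.2 pos [ 0.4583 -0.3312  0.0356] tilt [ 0.019 -0.037 -0.999] yaw-pi 0.527 q6 0.24 F [0.5 0.8 0.3] M [0.02 0.06 0.05] w 0.0869
need mm [23.3 -7.4 -3.4] twist -0.7
```

carry_out([
  [[1, 0, 0, 0, 0], [1, 0, 0, 0, 0], [1, 0, 0, 0, 0], [1, 0, 0, 0, 0]],
])

```text
time: 2.53
position: [0.4591, -0.3326, 0.0364]
tool_rot: [0.686, 0.169, -0.679, 0.199]
ft_force: [0.2, 0.3, 0.6]
grip_width: 0.0873
```

```bash
python3 -c "
from h import *
go([.458,-.324,.012],np.pi+.54);print(robot.get_obs()['q'])"
```

```text
t 2.5333 pos [ 0.4591 -0.3326  0.0364] tilt [ 0.021 -0.039 -0.999] yaw-pi 0.527 q6 0.24 F [0.2 0.3 0.6] M [0.03 0.   0.  ] w 0.0873
need mm [24.1 -9.1 -3.4] twist -0.8
[-0.81765291  0.71582659  1.74549179 -0.01937628  0.6374064   0.24163511]
```

carry_out([
  [[1, 0, -8, -3, 0], [1, 0, 0, 0, 0]],
])

```text
time: 2.7
position: [0.458, -0.324, 0.0368]
tool_rot: [0.686, 0.168, -0.679, 0.2]
ft_force: [-0.4, 1.1, -1.3]
grip_width: 0.087
```

```bash
python3 -c "
from h import *
go([.458,-.324,.012],np.pi+.54);print(robot.get_obs()['q'])"
```

```text
t 2.7 pos [ 0.458  -0.324   0.0368] tilt [ 0.022 -0.04  -0.999] yaw-pi 0.526 q6 0.25 F [-0.4  1.1 -1.3] M [ 0.11  0.06 -0.02] w 0.087
need mm [24.8 -1.1 -0. ] twist -0.8
[-0.8082632   0.71052799  1.76164741 -0.02024742  0.62524655  0.25227633]
```

carry_out([
  [[1, 8, -1, 0, -0.8], [1, 8, 0, 0, 0], [1, 7, 0, 0, 0], [1, 0, 0, 0, 0]],
])

```text
time: 3.03
position: [0.4585, -0.3233, 0.0125]
tool_rot: [0.685, 0.173, -0.677, 0.206]
ft_force: [0.5, 0.6, -0.0]
grip_width: 0.0871
```

```bash
python3 -c "
from h import *
go([.458,-.324,.012],np.pi+.54);print(robot.get_obs()['q'])"
```

```text
t 3.0333 pos [ 0.4585 -0.3233  0.0125] tilt [ 0.023 -0.041 -0.999] yaw-pi 0.543 q6 0.24 F [ 0.5  0.6 -0. ] M [ 0.03  0.04 -0.  ] w 0.0871
need mm [0.5 0.3 0.7] twist 0.2
[-0.80681261  0.75383745  1.76925047 -0.02194417  0.57267517  0.23872057]
```

carry_out([
  [[0, 0, 0, 0.7, 0], [0, 0, 0, 0, 0], [0, 0, 0, 0, 0], [0, 0, 0, 0, 0], [0, 0, 0, 0, 0], [0, 0, 0, 0, 0], [0, 0, 0, 0, 0], [0, 0, 0, 0, 0]],
], force=45)

```text
time: 3.7
position: [0.4577, -0.324, 0.0115]
tool_rot: [0.685, 0.174, -0.677, 0.206]
ft_force: [0.7, 0.7, 0.4]
grip_width: 0.0415
```

```bash
python3 -c "
from h import *
go([.458,-.324,.012],np.pi+.54);print(robot.get_obs()['q'])"
```

```text
t 3.7 pos [ 0.4577 -0.324   0.0115] tilt [ 0.022 -0.041 -0.999] yaw-pi 0.543 q6 0.24 F [0.7 0.7 0.4] M [ 0.07 -0.    0.03] w 0.0415
need mm [-0.5  0.2 -0.3] twist 0.2
[-0.80879816  0.75560245  1.76934106 -0.02190991  0.57176071  0.23722584]
```

carry_out([
  [[0, 0, 0, 0, 0], [0, 0, 0, 0, 0], [0, 0, 0, 0, 0], [0, 0, 0, 0, 0], [0, 0, 0, 0, 0]],
])

```text
time: 4.12
position: [0.4578, -0.3242, 0.0121]
tool_rot: [0.685, 0.173, -0.677, 0.206]
ft_force: [1.1, 0.6, 0.5]
grip_width: 0.0244
```

```bash
python3 -c "
from h import *
go([.458,-.324,.112],np.pi+.54)"
```

```text
t 4.1167 pos [ 0.4578 -0.3242  0.0121] tilt [ 0.023 -0.041 -0.999] yaw-pi 0.543 q6 0.24 F [1.1 0.6 0.5] M [ 0.    0.   -0.06] w 0.0244
need mm [-99.8   4.7  -0.1] twist 0.2
```

carry_out([
  [[0, -10, 0, 0, 0], [0, -20, 0, 0, 0], [0, -25, 0, 0, 0], [0, -25, 0, 0, 0], [0, -20, 0, 0, 0], [0, -15, 0, 0, 0], [0, 0, 0, 0, 0]],
])

```text
time: 4.7
position: [0.4538, -0.3178, 0.1328]
tool_rot: [0.684, 0.175, -0.678, 0.204]
ft_force: [0.8, -0.7, -1.8]
grip_width: 0.0246
```

```bash
python3 -c "
from h import *
go([.457,.0072,.125],np.pi+.02);I=robot.camera('scene');cv2.imwrite('pics/c3.png',crop(I[:,:,::-1],330,225,50,50,6))"
```

```text
t 4.7 pos [ 0.4538 -0.3178  0.1328] tilt [ 0.02  -0.037 -0.999] yaw-pi 0.543 q6 0.23 F [ 0.8 -0.7 -1.8] M [ 0.02 -0.01 -0.01] w 0.0246
need mm [  -4.3 -276.7 -170.7] twist 30.0
```

View pics/c3.png

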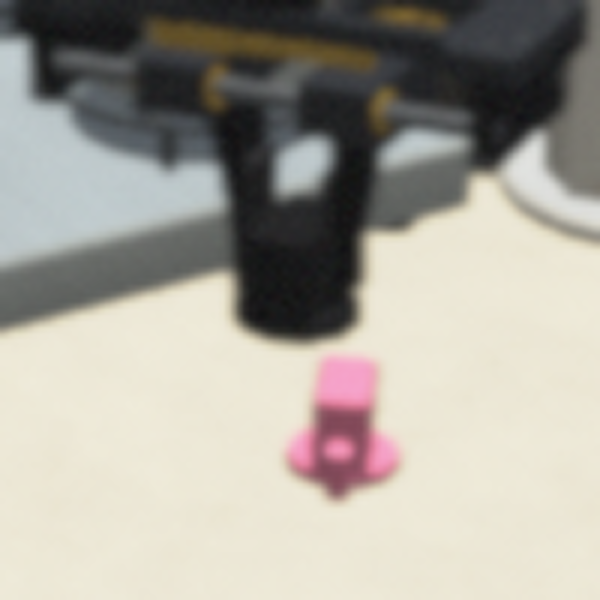

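The knob is held upright between the pads, with its skirt clear of the worktop at crop (297,320). I'll carry it to the right spindle.

carry_out([
  [[0, 0, -18, -11, 0], [0, -1, -30, -18, 0], [0, -1, -35, -22, 0], [0, -1, -35, -22, 0], [0, -1, -35, -22, 0], [0, 0, -35, -22, 0], [0, 0, -30, -18, 0], [0, 0, -18, -11, 0]],
])

```text
time: 5.42
position: [0.4551, -0.0386, 0.1188]
tool_rot: [0.684, 0.17, -0.681, 0.2]
ft_force: [-0.5, -0.9, -1.1]
grip_width: 0.0245
```

carry_out([
  [[0, 0, 0, 0, 5], [0, 0, 0, 0, 6], [0, 0, 0, 0, 6], [0, 0, 0, 0, 6], [0, 0, 0, 0, 5], [0, 0, 0, 0, 0]],
])

```text
time: 5.92
position: [0.4472, -0.0288, 0.1124]
tool_rot: [-0.706, 0.001, 0.708, -0.022]
ft_force: [-0.2, 0.2, -0.7]
grip_width: 0.0244
```

```bash
python3 -c "
from h import *
go([.457,.0072,.125],np.pi+.02);print(robot.get_obs()['q'])"
```

```text
t 5.9167 pos [ 0.4472 -0.0288  0.1124] tilt [-0.002 -0.033 -0.999] yaw-pi 0.029 q6 1.29 F [-0.2  0.2 -0.7] M [ 0.04 -0.04 -0.01] w 0.0244
need mm [-13.8 -35.3 -10.8] twist 0.5
[-0.29188821  0.48799213  1.97069341 -0.0517804   0.67635931  1.28983046]
```

carry_out([
  [[0, 0, -10, -4, 0.5], [0, 0, -15, -4, 0], [0, 0, -10, -3, 0], [0, 0, 0, 0, 0]],
])

```text
time: 6.25
position: [0.4554, 0.0074, 0.1083]
tool_rot: [-0.704, 0.002, 0.71, -0.021]
ft_force: [-0.2, -0.5, -0.8]
grip_width: 0.0247
```

```bash
python3 -c "
from h import *
go([.457,.0072,.105],np.pi+.02)
A=avg('scene',6);np.save('s2.npy',A);B=avg('top',2)
cv2.imwrite('pics/c4.png',np.hstack([crop(A[:,:,::-1].astype(np.uint8),262,200,25,25,12),crop(B[:,:,::-1].astype(np.uint8),281,255,50,75,4)[:600,:200]]))"
```

```text
t 6.25 pos [0.4554 0.0074 0.1083] tilt [-0.009 -0.032 -0.999] yaw-pi 0.026 q6 1.38 F [-0.2 -0.5 -0.8] M [0.08 0.03 0.01] w 0.0247
need mm [ 3.3  0.1 -1.7] twist 0.4
```

View pics/c4.png

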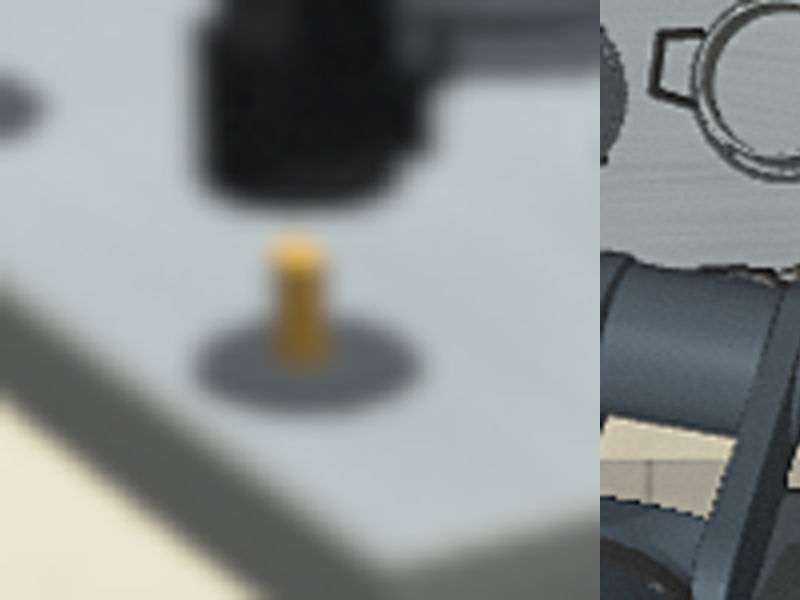

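```bash
python3 - <<'E'
from h import *
s=np.load("s2.npy"); o,R=tool(); p=o["position"]
def fit(gray,u,v,w,thr,z,r,sel):
    P=cont(gray,u,v,w,thr); P=P[sel(P)]; W=np.array([onz("scene",a,b,z)[:2] for a,b in P]); c,e=circ(W,r)
    print(len(P),c,e); return c
g=s.mean(2)
print(g[204,250:276].round())
for thr in (100,120,140):
    b=fit(g,262,206,11,thr,.054,.027,lambda P:(P[:,1]>200)&(P[:,0]>252)&(P[:,0]<273)&(P[:,1]<212)&((P[:,1]>206)|(P[:,0]<258)|(P[:,0]>267)))
    zu=p[2]-.0121
    k=fit(g,262,185,12,thr-30,zu+.001,.024,lambda P:(P[:,0]<266)&(P[:,1]>186.5)&(P[:,1]<196.5))
    print("axis bezel",b,"knob",k,"tcp",p)
# dark knob check + brass column centre
E
```

```text
[196. 193. 178. 151. 121. 103.  97.  95.  95.  91.  88.  86.  88.  92.
  95.  96.  95.  95.  96. 101. 113. 140. 169. 186. 191. 192.]
193 [0.45680615 0.00575432] 0.0013067579230195726
118 [ 0.423936   -0.01084949] 0.005460963632976731
axis bezel [0.45680615 0.00575432] knob [ 0.423936   -0.01084949] tcp [0.45546631 0.00571524 0.10896198]
229 [0.45479581 0.00166144] 0.0013982521365594053
122 [ 0.42184095 -0.00969937] 0.006170128072381497
axis bezel [0.45479581 0.00166144] knob [ 0.42184095 -0.00969937] tcp [0.45546631 0.00571524 0.10896198]
253 [ 0.45293201 -0.00064286] 0.0006844487084085166
126 [0.45708837 0.00754992] 0.000453030071427293
axis bezel [ 0.45293201 -0.00064286] knob [0.45708837 0.00754992] tcp [0.45546631 0.00571524 0.10896198]
```

```bash
python3 - <<'E'
from h import *
s=np.load("s2.npy").mean(2); ps=[];
for _ in range(10): robot.camera("top"); o,R=tool(); ps.append(o["position"])
p=np.mean(ps,0); print(p,np.std(ps,0),o["time"],R[:,0])
k=p+R[:,0]*.0121; k[2]=p[2]-.0121
th=np.linspace(0,6.28,200)
for dz in (0,.007):
    C=np.array([px("scene",k+[.024*np.cos(a),.024*np.sin(a),dz]) for a in th]); print("pred knob u",C[:,0].min(),C[:,0].max(),"v at left",C[C[:,0].argmin(),1],"bottom",C[:,1].max(),C[C[:,1].argmax(),0])
for v in range(184,199): print(v,s[v,243:282:1].round().astype(int))
E
```

```text
[0.45548024 0.00599834 0.1089336 ] [1.20036150e-05 1.24723858e-04 2.96187489e-05] 7.15 [-0.00812748 -0.03217447 -0.99944922]
pred knob u 252.66765162894717 270.63374109939474 v at left 189.56475940224345 bottom 192.72664763046916 261.23358288795487
pred knob u 252.5993259637505 270.6023372485015 v at left 187.13398297664867 bottom 190.26640451741414 261.18204656163135
184 [198 198 198 199 199 198 198 197 187 156 107  57  30  25  24  26  25  24
  24  21  23  21  22  22  23  22  23  23  40  85 138 175 191 195 196 197
 197 198 198]
185 [199 198 199 199 199 199 198 197 187 158 110  60  31  22  24  22  24  24
  24  24  23  23  24  22  24  22  24  25  41  87 141 178 192 195 196 197
 197 198 198]
186 [199 198 199 200 199 200 199 197 188 159 112  62  30  25  23  24  23  24
  22  24  22  24  24  23  23  24  28  29  47  90 143 179 193 195 195 196
 196 197 197]
187 [200 199 199 199 199 199 199 198 189 161 114  64  32  24  23  23  24  23
  23  24  24  25  24  25  28  28  35  52  75 111 153 182 193 196 195 195
 195 196 196]
188 [200 200 199 199 199 198 199 198 189 162 116  65  33  23  23  23  24 
[... 1030 characters left out ...]
94 194 194 194 194 194 195 196
 196 195 195]
195 [197 196 196 195 196 196 196 197 197 197 196 196 196 195 195 193 188 184
 181 184 187 189 191 192 192 192 193 193 193 194 193 193 193 193 193 194
 195 195 196]
196 [196 196 195 195 195 195 196 196 196 197 196 196 196 195 195 189 176 163
 159 164 170 180 189 191 191 191 191 192 192 193 193 193 193 193 193 192
 193 194 195]
197 [197 197 196 196 195 194 195 195 196 195 195 196 196 195 194 185 161 134
 121 126 141 166 185 192 192 191 191 191 192 192 192 192 192 192 193 192
 193 194 194]
198 [195 196 196 196 196 194 194 194 194 194 195 195 195 195 193 183 154 116
  95  99 122 158 183 192 193 192 191 191 190 191 191 192 192 192 192 192
 192 192 193]
```

carry_out([
  [[0, 2, -2.1, -0.8, 0], [0, 0, 0, 0, 0], [0, 4, 0, 0, 0], [0, 4, 0, 0, 0], [0, 0, 0, 0, 0]],
])

```text
time: 7.57
position: [0.4564, 0.0083, 0.098]
tool_rot: [-0.704, 0.003, 0.71, -0.02]
ft_force: [-0.2, 0.4, -0.7]
grip_width: 0.0244
```

```bash
cat >> h.py <<'E'
def st(k=3):
    ps=[]
    for _ in range(k): robot.camera("top"); o,R=tool(); ps.append(np.r_[o["position"]*1e3,o["ft_force"],o["moment"]*100])
    p=np.mean(ps,0); z=R[:,2]; print("t",round(o["time"],2),"tcp",p[:3].round(1),"mouth xy",(p[:2]+R[:2,0]*12.1).round(1),"under z",(p[2]-12.1).round(1),"F",p[3:6].round(1),"Mx100",p[6:].round(1),"tilt",R[:2,0].round(3),"yaw",round(np.arctan2(z[1],z[0])%(2*np.pi)-np.pi,3),"w",round(o["grip_width"],4))
E
python3 -c "
from h import *
st()"
```

```text
t 7.72 tcp [456.6   8.2  98.4] mouth xy [456.5   7.9] under z 86.3 F [ 0.2 -0.1 -0.8] Mx100 [3.6 3.2 0.1] tilt [-0.007 -0.032] yaw 0.023 w 0.0245
```

carry_out([
  [[0, 3, -0.1, 0.2, 0], [0, 3, -0.1, 0, 0], [0, 3, -0.1, 0, 0], [0, 0, 0, 0, 0]],
])

```text
time: 8.05
position: [0.4568, 0.0081, 0.0889]
tool_rot: [-0.705, 0.003, 0.709, -0.02]
ft_force: [-0.3, 0.1, -1.5]
grip_width: 0.0247
```

```bash
python3 -c "
from h import *
st()"
```

```text
t 8.2 tcp [457.    8.   89.2] mouth xy [456.9   7.6] under z 77.1 F [ 0.2 -0.4 -0.9] Mx100 [-0.   2.7 -0.2] tilt [-0.005 -0.033] yaw 0.023 w 0.0245
```

carry_out([
  [[0, 3, -0.1, 0.3, 0], [0, 3, -0.1, 0, 0], [0, 0, 0, 0, 0]],
])

```text
time: 8.45
position: [0.4569, 0.0079, 0.0832]
tool_rot: [-0.705, 0.003, 0.709, -0.02]
ft_force: [-0.1, 0.1, -1.0]
grip_width: 0.0247
```

```bash
python3 -c "
from h import *
st()"
```

```text
t 8.6 tcp [457.    7.9  83.4] mouth xy [457.    7.5] under z 71.3 F [-0.2  0.1 -0.9] Mx100 [ 3.7  5.9 -0.5] tilt [-0.004 -0.033] yaw 0.023 w 0.0246
```

carry_out([
  [[0, 3, -0.1, 0, 0], [0, 3, -0.1, 0, 0], [0, 2, -0.1, 0, 0], [0, 0, 0, 0, 0]],
])

```text
time: 8.93
position: [0.4572, 0.0078, 0.0752]
tool_rot: [-0.706, 0.003, 0.708, -0.02]
ft_force: [0.2, 0.4, 3.2]
grip_width: 0.0246
```

```bash
python3 -c "
from h import *
st()"
```

```text
t 9.08 tcp [457.2   7.8  75.5] mouth xy [457.2   7.4] under z 63.4 F [-1.1 -0.1  2.9] Mx100 [ 1.1 15.1 -3.3] tilt [-0.003 -0.034] yaw 0.024 w 0.0243
```

Contact force appears only as the underside reaches z ≈ 64 mm, so the knob is home. Now I'll press.

carry_out([
  [[0, 2, 0, 0, 0], [0, 2, 0, 0, 0], [0, 2, 0, 0, 0]],
])

```text
time: 9.33
position: [0.4572, 0.0078, 0.0703]
tool_rot: [-0.706, 0.004, 0.708, -0.02]
ft_force: [-1.9, 0.6, 6.4]
grip_width: 0.0244
```

```bash
python3 -c "
from h import *
st()"
```

```text
t 9.48 tcp [457.2   7.8  70.2] mouth xy [457.2   7.4] under z 58.1 F [-1.6  0.5  7.2] Mx100 [ 6.5 22.9  1.2] tilt [-0.002 -0.034] yaw 0.024 w 0.0246
```

carry_out([
  [[0, 1.5, 0, 0, 0], [0, 1.5, 0, 0, 0]],
])

```text
time: 9.65
position: [0.4572, 0.0078, 0.0683]
tool_rot: [-0.706, 0.004, 0.708, -0.02]
ft_force: [-2.5, 2.1, 19.5]
grip_width: 0.0244
```

```bash
python3 -c "
from h import *
st(2);st(6)
A=avg('scene',2);B=avg('top',1)
cv2.imwrite('pics/c5.png',np.hstack([crop(A[:,:,::-1].astype(np.uint8),262,195,40,50,6),crop(B[:,:,::-1].astype(np.uint8),250,220,75,150,2)]))"
```

```text
t 9.75 tcp [457.2   7.8  68.4] mouth xy [457.2   7.4] under z 56.3 F [-2.3  0.5 11.8] Mx100 [ 7.5 41.4 -2.6] tilt [-0.001 -0.034] yaw 0.024 w 0.0247
t 10.05 tcp [457.2   7.8  68.4] mouth xy [457.2   7.4] under z 56.3 F [-2.   0.5 10.8] Mx100 [ 8.1 41.1 -1.7] tilt [-0.001 -0.034] yaw 0.024 w 0.0247
```

View pics/c5.png

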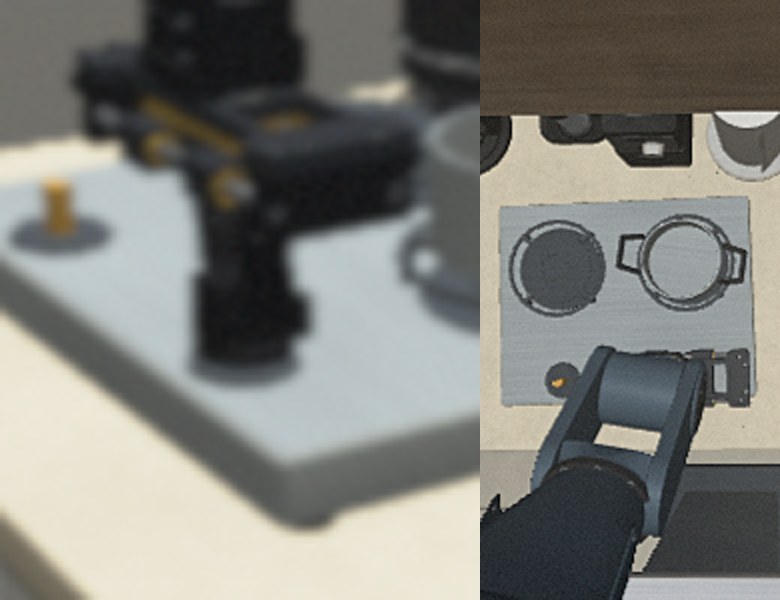

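The knob's skirt sits just above the bezel at crop (245,360). The left spindle still stands clear at crop (58,205), and the pan and ring are in place. The force of about 11 N is steady, so I'm handing in.

```bash
python3 -c "
from h import *
st(2);print(robot.hand_in())"
```

```text
t 10.3 tcp [457.2   7.8  68.4] mouth xy [457.2   7.4] under z 56.3 F [-1.2  0.5  9.9] Mx100 [ 6.9 43.  -4.1] tilt [-0.001 -0.034] yaw 0.024 w 0.0246
the job is handed in; nothing more can be done
None
```

The black knob is on the right spindle, the one for the burner with the pan. It was fully home and still held pressed when I handed in at about 10.3 s; no verdict is given.

**Fit:** the knob slid down about 16 mm with no resistance. The force only rose once its underside reached about 63–64 mm, which is where it should be home.

**Press:** I then pushed it about 7 mm further, to 56.3 mm. The upward force was steady at 10–11 N (brief peak of 19.5 N), or about 11–12 N after removing the −0.9 N sensor offset. The spring needs 9.6 N at its stop, so the spindle should be at or very near it.

**Last pictures:** the pan was on its burner, the simmer ring in place, and the left spindle bare and not pressed. I did not recheck the mug, jar and tumbler in a final close view, but the arm never came near them.

**Checks that disagreed:**
- **Tilt:** the tool was tilted by about 0.03 rad, which the bore's play absorbed.
- **Hob position:** my fits of the hob's bezel in the scene view were unreliable. I used the top view and the visible skirt edge to line up instead.

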